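# Set up the handset battery charger and test its breaker

## Robot

A 6-joint arm with a two-finger parallel gripper is mounted at the origin on the work surface. World frame = base frame: x ahead of the robot, y to its left, z up, the work surface at z = 0. Lengths are in m, angles in rad, forces in N, time in s.
With the tool pointing down it reaches from about 0.375 to 0.925 m from the base axis. Payload 5.7 kg.
Tool frame: the origin (TCP) lies midway between the tips of the shut fingers; the grasp point (between the pads) lies 19 mm behind it; z points along the fingers, x is the direction in which the jaws open and shut, and the axes are right-handed (so a half turn about z gives the same grasp; the last joint's range is limited). The gripper opens to 88 mm and grips with 3 to 60 N. Pads are 20 mm wide; open, the fingers measure 115 mm over their backs; the gripper's body (75 mm by 178 mm) begins 61 mm behind the grasp point.
Start: joints at [1.182, 0.359, 1.51, -0, 1.272, -0.115], TCP at [0.162, 0.578, 0.223] pointing down, gripper open.
Joint ranges: [-2.97, 2.97], [-1.01, 2.36], [0.21, 2.38], [-0.96, 4.11], [0.2, 2.71], [-2.98, 2.98]. Speed limits (rad/s): [2.39, 2.39, 3.14, 3.14, 3.14, 3.14].

## Interface

Orientations are given as a unit quaternion [x, y, z, w].
In Python, from bench import move_ptp, servo_line, goto_joints, move_gripper, sleep, inverse_kinematics, capture, PlanningError, close_job, spot_in, silhouettes, current_clock, current_joint_pos, current_qvel, current_joint_torque, current_position, current_orientation, current_force, current_torque, current_finger_gap gives the robot as it stands. Calls block until the motion is done:
- move_ptp(position, orientation): joint-space move of the TCP to a pose.
- servo_line(position, orientation=None, rate=0.15, contact_N=None): straight line of the TCP; orientation=None keeps the orientation; rate is the mean speed in m/s. With contact_N (N) it stops when the force on the tool has changed by that much, and returns True; else False.
- goto_joints(angles): joint-space move.
- move_gripper(opening): finger opening in m; the grip force is fixed at half the most; returns when the fingers have stopped.
- sleep(seconds).
- inverse_kinematics(position, orientation): joint angles nearest the present ones, or None.
- capture(name): name is "side" or "top" or "wrist"; returns a dict with "image" (480x640x3 uint8, blue, green, red), "range_z" (480x640 float32, m along the optical axis (not along the pixel's ray), 0 where there is no reading), "intrinsics" (3x3 intrinsics, pixels), "k1" (the pictures are not rectified: a ray, as slopes to the right and down, at radius r is drawn at 1 + k1 r^2 times it, then the intrinsics apply), "R" (3x3) and "t" (3): a world point X has camera coordinates R X + t. Camera axes: x right, y down, z forward; pixel columns grow to the right and rows downward; lengths in m; the calibration is good to about 2 mm. A picture is of the moment at which its call begins.
A pose or a line that the arm cannot do raises PlanningError and nothing moves.
- close_job(): hands the job in, once; it reports no verdict.
Trained networks look in the newest picture that a camera, given by its name, has taken for a name from the list of things; names that differ only in an ending like _2 or _b are one class to them, and where a whole thing is asked for, a point or a joint stands for the part that bears it (a point fixed in the world has none). Each returns a list of dicts, best first, with "conf" (0 to 1); they miss things now and then, are a little off and sometimes report something else, mostly with a low value. They report only what shows in the picture. A call takes as long as a camera call. They do not tell look-alikes from the thing itself.
- spot_in(camera, query): "xy" ([column, row] in pixels, amid what is visible of it).
- silhouettes(camera, query): "region" (480x640 bool, what is visible of it) and "xy" ([column, row] in pixels, amid what is visible of it).
Readings, each from a call of its own:
- current_clock(): time.
- current_joint_pos(): joint angles.
- current_qvel(): joint speeds.
- current_joint_torque(): joint torques, N m.
- current_position(): TCP position.
- current_orientation(): TCP orientation.
- current_force(): force on the tool from outside, world axes, zero at the start.
- current_torque(): the same for the moment, N m.
- current_finger_gap(): finger opening in m.
Only numpy, scipy, OpenCV 4.12 (cv2) and the standard library are available. Lean on these libraries where they do the work, as an engineer would, in place of code of your own. Each camera call takes 0.05 s, during which the arm holds its last target. There are 200 camera calls.

## Task

Turn the charger's reversible top plate over so that its pocket side faces up, and seat it level and fully home on the two locating pins (big hole on the thick pin, small hole on the thin pin). Then stand every battery pack that is on the bench upright in a pocket of its own, flat on the pocket floor. With the packs loaded, push the test button of the breaker box all the way in so that the lever drops, then lift the lever back up to its rest and let go; leave the other things on the bench where they are.

Things in the scene. Friction and masses are not known exactly. Their poses are not given: they have to be found in the camera images.
- charger: Charging base, fixed. Black plinth 110 x 190 x 10 mm (x, y, z); on it a grey block 46 x 150 mm whose flat top is 38 mm above the bench, 20 mm narrower than the plate, so fingers can pass down beside the plate's long edges. Two upright pins, 14 mm tall with tapered tips, stand on its centre line. Origin: centre of the underside; z up, y along the block.
- big_pin (a point): Top centre of the thick steel pin (14 mm diameter), at y = +66 mm of the base, 52 mm above the bench.
- small_pin (a point): Top centre of the thin steel pin (8 mm diameter), at y = -66 mm of the base, 52 mm above the bench.
- plate_goal (a point): Where point plate_mid is when the plate is fully home: on the base's centre, 48 mm above the bench (the 20 mm plate lies on the 38 mm block). It has the same height whichever face is up.
- plate: Loose bare aluminium plate, 66 x 160 x 20 mm (x, y, z), 0.28 to 0.46 kg, balanced about its middle, flat-ended: it can stand on an end. One face is smooth, the other has three pockets in a row along y; the outer 27 mm at each end is solid. Origin: centre of the SMOOTH face; z points out of the POCKET face (z up = pockets up). It starts on the pins, smooth face up, its y along the base's y.
- plate_mid (a point): Centre of the plate, midway between its faces. The bench between the charging base and the robot (about 0.42 to 0.51 m ahead of the robot, 0.13 m to either side) starts clear, room to lay or stand the plate.
- big_hole (a point): Centre of the large through hole (17 mm diameter, at y = +66 mm of the plate), on the smooth face; 1.5 mm play all round its pin.
- small_hole (a point): Centre of the small through hole (11 mm diameter, at y = -66 mm of the plate), on the smooth face.
- pocket0 (a point): Centre of the floor of one of the plate's three pockets, at y = -34 mm and 8 mm from the smooth face; the pocket is 54 mm (plate's x) by 30 mm (y) and 12 mm deep, with 4 mm walls between pockets and 6 mm walls along the long sides.
- pocket1 (a point): Centre of the floor of one of the plate's three pockets, at y = 0 mm and 8 mm from the smooth face; the pocket is 54 mm (plate's x) by 30 mm (y) and 12 mm deep, with 4 mm walls between pockets and 6 mm walls along the long sides.
- pocket2 (a point): Centre of the floor of one of the plate's three pockets, at y = 34 mm and 8 mm from the smooth face; the pocket is 54 mm (plate's x) by 30 mm (y) and 12 mm deep, with 4 mm walls between pockets and 6 mm walls along the long sides.
- pack0: Loose handset battery pack, a black plastic block 48 x 26 x 36 mm (x, y, z), about 0.09 to 0.14 kg, that starts standing upright on the bench. Origin: centre of its underside (the side with the brass contact), z up. In a pocket its x lies along the plate's x, either way round; any pocket will do, one pack each. Not every pack is there each time.
- pack1: Loose handset battery pack, a black plastic block 48 x 26 x 36 mm (x, y, z), about 0.09 to 0.14 kg, that starts standing upright on the bench. Origin: centre of its underside (the side with the brass contact), z up. In a pocket its x lies along the plate's x, either way round; any pocket will do, one pack each. Not every pack is there each time.
- pack2: Loose handset battery pack, a black plastic block 48 x 26 x 36 mm (x, y, z), about 0.09 to 0.14 kg, that starts standing upright on the bench. Origin: centre of its underside (the side with the brass contact), z up. In a pocket its x lies along the plate's x, either way round; any pocket will do, one pack each. Not every pack is there each time.
- pack3: Loose handset battery pack, a black plastic block 48 x 26 x 36 mm (x, y, z), about 0.09 to 0.14 kg, that starts standing upright on the bench. Origin: centre of its underside (the side with the brass contact), z up. In a pocket its x lies along the plate's x, either way round; any pocket will do, one pack each. Not every pack is there each time.
- breaker: Breaker box, fixed to the bench, white plastic, 110 x 130 x 55 mm (x, y, z) with its middle at x = +5 mm; a lever on the -y half and a round grey test button on the +y half of its top. Origin: on its underside; x and y in the bench plane, z up.
- test_button (a joint): How far the test button is pushed in, in m: 0 out, 0.006 fully in. It springs back when let go; fully in takes about 5 N. The lever is tripped at about 4.5 mm.
- button_top (a point): Centre of the button's flat top, 20 mm in diameter, 10 mm above the box's top (65 mm above the bench) when out.
- lever (a joint): Angle of the lever, rad: 0 up at its rest (leaning 13 degrees back towards the box's +x, held there by its weight), 1.7 dropped (it falls forward to the box's -x and lies almost level). It swings freely and falls to whichever side of upright it is let go, so it must be lifted past upright (below about 0.2) to stay up.
- lever_pivot (a point): The lever's pivot, 75 mm above the bench; the lever turns about the box's y axis through it.
- lever_tip (a point): Middle of the lever's grip, a round bar 14 mm in diameter and 22 mm long along the box's y, 52 mm from the pivot; when dropped it is about 80 mm above the bench, 25 mm above the box's top. Free space beside the ends of the bar for fingers that close along the box's y.
- tape_roll: Loose roll of tape, black ring, 90 mm across, 19 mm high; not part of the job, leave it where it is. Origin: its underside's centre.
- screwdriver: Loose screwdriver, 180 mm long, lying along its x; not part of the job, leave it where it is. Origin: its underside's centre.
- coax_adapter: Loose coax adapter, brass, standing, 22 mm across, 45 mm high; not part of the job, leave it where it is. Origin: its underside's centre.
Things that resemble listed ones, but are neither listed nor needed, are in the scene too. Leave any purple or turquoise look-alike of the charger alone.

How it is judged:
On the way, in this order (a step that is already met when the one before it is completed fails the run):
1. the plate is turned pockets up and seated home on both pins (angle between plate's own z axis and vertical below 0.06 rad and distance between plate_mid and plate_goal below 0.005 m and horizontal distance between big_hole and big_pin below 0.005 m and horizontal distance between small_hole and small_pin below 0.005 m), for 0.3 s.
2. every battery pack present stands in a pocket of the seated plate (all of step 1 and angle between each of pack0, pack1, pack2, pack3's own z axis and vertical below 0.15 rad and z of pack0 in the frame of plate between 0.005 and 0.011 m and (distance between pack0 and pocket0 below 0.01 m or distance between pack0 and pocket1 below 0.01 m or distance between pack0 and pocket2 below 0.01 m) and z of pack1 in the frame of plate between 0.005 and 0.011 m and (distance between pack1 and pocket0 below 0.01 m or distance between pack1 and pocket1 below 0.01 m or distance between pack1 and pocket2 below 0.01 m) and z of pack2 in the frame of plate between 0.005 and 0.011 m and (distance between pack2 and pocket0 below 0.01 m or distance between pack2 and pocket1 below 0.01 m or distance between pack2 and pocket2 below 0.01 m) and z of pack3 in the frame of plate between 0.005 and 0.011 m and (distance between pack3 and pocket0 below 0.01 m or distance between pack3 and pocket1 below 0.01 m or distance between pack3 and pocket2 below 0.01 m)), for 0.3 s.
3. the test button is pressed in (value of joint test_button above 0.0035 m).
4. the lever has dropped (value of joint lever above 1.3 rad), for 0.1 s.
5. the lever is lifted back up to its rest (value of joint lever below 0.12 rad), for 0.3 s.
At the end, for the whole second after the job is handed in: Plate pockets up and home on its own pins (level within 0.06 rad, middle and holes within 5 mm); every pack present upright (0.15 rad) on a pocket floor within 10 mm of its centre; all at rest; lever up (below 0.12 rad), button out (all of step 2 and linear speed of each of pack0, pack1, pack2, pack3, plate below 0.02 m/s and value of joint lever below 0.12 rad and value of joint test_button below 0.0015 m); the robot touches nothing.
It fails at once if one of the other things on the bench (tape, screwdriver, adapter) is pushed more than 5 cm away (distance of any of coax_adapter, screwdriver, tape_roll from where it was at the start of the episode above 0.05 m).
Of pack0, pack1, pack2, pack3 only 1 to 3 are there at a start; the rules pass over those that are not, and their reading is None.
At some moment in a run one of pack0, pack1, pack2, pack3 may be knocked a few centimetres aside while the robot is not near it.
It also fails if it takes over 210 s, if anything falls off the work surface, if the arm or the gripper's body presses on something with over 40 N, if the wrist force passes 120 N, or if a joint passes its speed limit or range.

## Working session

There is one attempt and no reset: what is moved stays moved. The work goes in short steps, each a Python script; the robot and the scene stay as the last script left them, time stands still between calls to the robot, and variables do not carry over. Pictures are saved under pics/ and viewed, about 12 in all and at most 16, crops included, and the job is handed in when it is done.

```bash
ls; mkdir -p pics; cat > h.py <<'E'
import numpy as np, cv2
from bench import *
from scipy.spatial.transform import Rotation as Rn
def snap(cam,fn=None):
    c=capture(cam)
    if fn: cv2.imwrite('pics/'+fn,c['image'])
    return c
def rays(c,uv):
    uv=np.atleast_2d(uv).astype(float)
    return cv2.undistortPoints(uv.reshape(-1,1,2),c['intrinsics'],np.array([c['k1'],0,0,0,0.])).reshape(-1,2)
def at_z(c,uv,z):
    n=rays(c,uv); d=np.c_[n,np.ones(len(n))]@c['R']; o=-c['R'].T@c['t']
    return o+d*((z-o[2])/d[:,2])[:,None]
def cloud(c,mask=None):
    z=c['range_z']; m=z>0
    if mask is not None: m&=mask
    v,u=np.nonzero(m); n=rays(c,np.c_[u,v]); zz=z[v,u]
    return (np.c_[n*zz[:,None],zz]-c['t'])@c['R'], np.c_[u,v]
def px(c,P):
    return cv2.projectPoints(np.atleast_2d(np.array(P,float)),cv2.Rodrigues(c['R'])[0],c['t'],c['intrinsics'],np.array([c['k1'],0,0,0,0.]))[0].reshape(-1,2)
def quat(yaw,tilt=0.):
    # tool down; jaws along yaw direction
    R=np.array([[np.cos(yaw),np.sin(yaw),0],[np.sin(yaw),-np.cos(yaw),0],[0,0,-1.]])
    return Rn.from_matrix(R).as_quat()
E
python3 - <<'E'
from h import *
for n in('top','side'):
    c=snap(n,n+'0.png'); print(n,(-c['R'].T@c['t']).round(3),c['R'][2].round(2),c['k1'])
    for q in['charger','plate','pack0','breaker','test_button','lever','tape_roll','screwdriver','coax_adapter']:
        print(q,[(np.round(d['xy']).tolist(),round(d['conf'],2)) for d in spot_in(n,q)])
print(current_orientation(),current_clock())
E
```

```text
pics
top [ 0.3   -0.016  1.328] [ 0.18 -0.02 -0.98] 0.05122910688457298
charger [([219.0, 328.0], 0.69), ([301.0, 219.0], 0.65), ([466.0, 343.0], 0.6)]
plate [([298.0, 207.0], 0.6)]
pack0 [([156.0, 240.0], 0.83), ([203.0, 235.0], 0.68), ([165.0, 275.0], 0.52)]
breaker [([449.0, 223.0], 0.92), ([398.0, 297.0], 0.48)]
test_button [([440.0, 218.0], 0.41), ([299.0, 205.0], 0.34)]
lever [([473.0, 212.0], 0.54)]
tape_roll [([352.0, 134.0], 0.89)]
screwdriver [([401.0, 296.0], 0.96)]
coax_adapter [([161.0, 239.0], 0.65)]
side [0.492 0.87  1.2  ] [ 0.04 -0.62 -0.78] -0.044322262319092406
charger [([412.0, 349.0], 0.94), ([311.0, 280.0], 0.83), ([428.0, 172.0], 0.78), ([302.0, 259.0], 0.72)]
plate [([302.0, 259.0], 0.6), ([332.0, 165.0], 0.59)]
pack0 [([316.0, 390.0], 0.8), ([327.0, 343.0], 0.6), ([357.0, 389.0], 0.58)]
breaker [([334.0, 161.0], 0.85), ([326.0, 347.0], 0.52)]
test_button []
lever [([332.0, 161.0], 0.69), ([333.0, 131.0], 0.55), ([303.0, 259.0], 0.29)]
tape_roll [([240.0, 219.0], 0.62)]
screwdriver [([395.0, 203.0], 0.53)]
coax_adapter [([272.0, 330.0], 0.55)]
[ 7.96988839e-01  6.03994030e-01 -2.67548534e-05  2.62835159e-05] 1.0
```

View pics/top0.png

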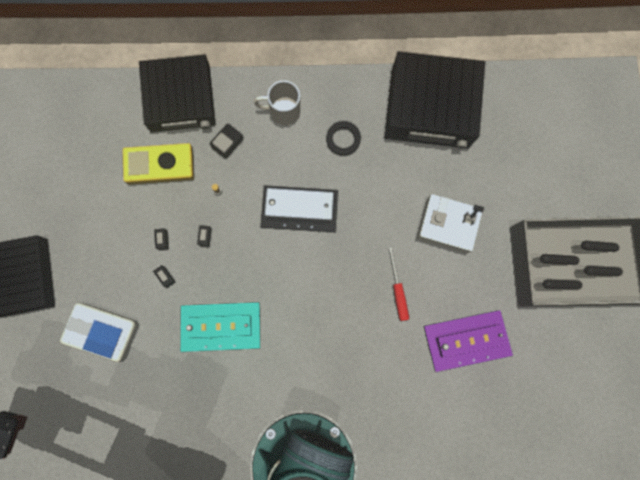

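View pics/side0.png

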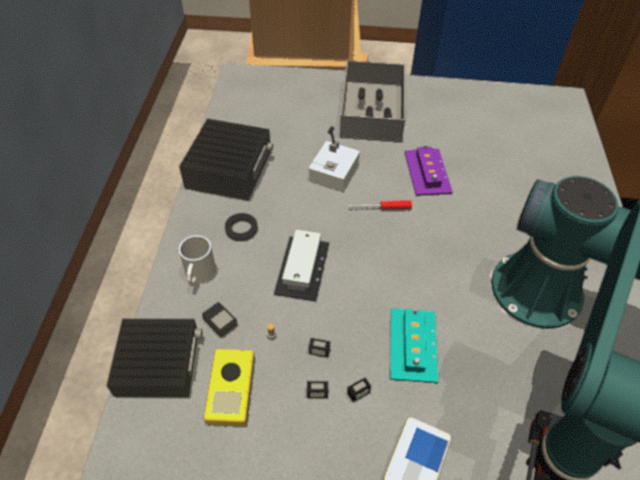

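Top view: charger (black plinth, bare plate) is at (300,207), the look-alikes are turquoise (220,327) and purple (467,340). Packs are at (161,239), (204,236) and (164,276). The object at (226,140) is larger and low, so I'll check its size. The breaker is at (450,223) with its button at (438,218) and lever at (474,212).

```bash
cat >> h.py <<'E'
def rect(P):
    (cx,cy),(w,h),a=cv2.minAreaRect((P[:,:2]*1000).astype(np.float32))
    if w<h: w,h,a=h,w,a+90
    return np.array([cx,cy])/1000,w,h,(a+90)%180-90   # long axis direction, deg
E
python3 - <<'E'
from h import *
from scipy import ndimage
c=snap('top'); P,uv=cloud(c)
H=np.full((480,640),np.nan);X=np.zeros((480,640,3)); X[uv[:,1],uv[:,0]]=P
m=(X[...,2]>0.012)&(X[...,2]<.12)&(X[...,0]>.25)
l,n=ndimage.label(m)
for i in range(1,n+1):
    s=X[l==i]
    if len(s)<25: continue
    zt=np.percentile(s[:,2],90); t=s[s[:,2]>zt-.008]
    v,u=np.nonzero(l==i)
    print((int(u.mean()),int(v.mean())),len(s),'ztop',zt.round(3),[np.round(k,3).tolist() if not np.isscalar(k) else round(k,1) for k in rect(t)])
b=c['image'][180:240,250:350]; b=cv2.resize(b,None,fx=4,fy=4,interpolation=2)
d=c['image'][185:260,410:495]; d=cv2.resize(d,None,fx=4.7,fy=4.7,interpolation=2)
e=c['image'][120:290,140:250]; e=cv2.resize(e,(395,590),interpolation=2)
o=np.zeros((600,800,3),np.uint8); o[:240,:400]=b; o[245:245+d.shape[0],:d.shape[1]]=d; o[:590,405:]=e
cv2.imwrite('pics/crop1.png',o)
# reach scan
def q3(yaw,th):  # tool jaws along yaw; tilt about jaw axis by th
    return (Rn.from_rotvec(th*np.array([np.cos(yaw),np.sin(yaw),0]))*Rn.from_quat(quat(yaw))).as_quat()
for y in(-.1,0,.1):
  for yaw in range(-180,180,45):
    row=[]
    for th in range(-90,91,15):
        try: r=inverse_kinematics([.46,y,.1],q3(np.radians(yaw),np.radians(th)))
        except PlanningError: r=None
        row.append('.' if r is None else 'X')
    print(y,yaw,''.join(row))
E
```

```text
(435, 99) 8162 ztop 0.1 [[0.869, -0.351], 218.3, 200.4, 81.8]
(176, 92) 5037 ztop 0.07 [[0.908, 0.296], 169.7, 168.1, 5.5]
(281, 101) 1117 ztop 0.094 [[0.87, 0.024], 80.0, 79.5, 45.4]
(343, 137) 582 ztop 0.022 [[0.788, -0.124], 89.6, 85.0, -2.1]
(225, 140) 687 ztop 0.033 [[0.786, 0.176], 75.9, 55.9, -40.0]
(157, 163) 2598 ztop 0.04 [[0.727, 0.344], 168.7, 92.6, -87.1]
(215, 188) 74 ztop 0.047 [[0.657, 0.201], 15.6, 14.3, 43.9]
(299, 204) 1922 ztop 0.061 [[0.607, -0.007], 160.0, 68.1, 84.7]
(448, 224) 2629 ztop 0.06 [[0.552, -0.372], 130.8, 110.2, 71.2]
(559, 254) 2811 ztop 0.091 [[0.449, -0.663], 269.2, 200.8, 89.9]
(203, 235) 254 ztop 0.039 [[0.54, 0.23], 47.6, 27.2, -7.4]
(160, 238) 268 ztop 0.038 [[0.535, 0.333], 48.5, 26.6, 4.0]
(24, 275) 3662 ztop 0.065 [[0.455, 0.643], 167.9, 96.5, 7.2]
(599, 245) 352 ztop 0.063 [[0.49, -0.694], 38.6, 22.1, -88.0]
(399, 295) 468 ztop 0.028 [[0.41, -0.241], 174.8, 24.4, 7.4]
(559, 259) 365 ztop 0.062 [[0.458, -0.597], 40.2, 22.2, 90.0]
(163, 275) 263 ztop 0.039 [[0.443, 0.325], 49.2, 26.0, 35.9]
(602, 270) 373 ztop 0.063 [[0.43, -0.694], 39.0, 21.9, 89.1]
(561, 283) 375 ztop 0.062 [[0.399, -0.596], 40.2, 21.2, 89.6]
(98, 331) 2993 ztop 0.048 [[0.317, 0.468], 149.4, 98.7, 69.6]
(218, 326) 1362 ztop 0.042 [[0.32, 0.191], 151.0, 47.0, -89.5]
(472, 338) 1346 ztop 0.043 [[0.272, -0.402], 152.6, 48.6, -79.5]
-0.1 -180 XXXXXXX.XX...
-0.1 -135 XXXXXXXX.....
-0.1 -90 XXXXXXXXX....
-0.1 -45 XXXXXXXXXXXXX
-0.1 0 ...XXXXXXXXXX
-0.1 45 .....XXXXXXXX
-0.1 90 ....XXXXXXXXX
-0.1 135 XXXXX.XXXXXXX
0 -180 XXXXXX.XXXXX.
0 -135 XXXXXXXX.....
0 -90 XXXXXXXX.....
0 -45 XXXXXXXXXXXXX
0 0 .XXXXXXXXXXXX
0 45 .....XXXXXXXX
0 90 .....XXXXXXXX
0 135 XXXXX.XXXXXXX
0.1 -180 XXXXXX.XXXXXX
0.1 -135 XXXXXXXXX....
0.1 -90 XXXXXXXX.....
0.1 -45 XXXXXXXXX....
0.1 0 XXXXXXXXXXXXX
0.1 45 ....XXXXXXXXX
0.1 90 .....XXXXXXXX
0.1 135 ....XXXXXXXXX
```

View pics/crop1.png

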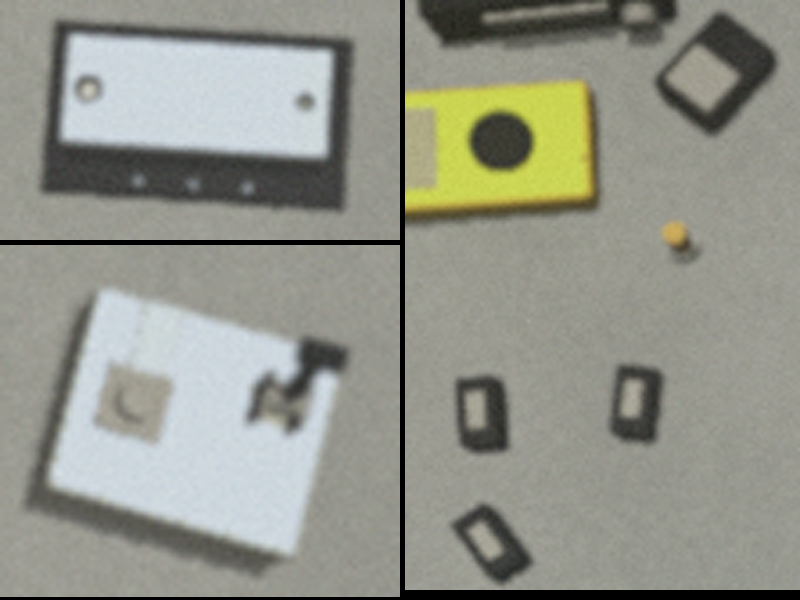

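Holes show the big one at the left (+y) end, so the charger's yaw is about −5°. There are three real packs of 48×26 mm; the object at (225,140) measures 76×56 mm, so it is a look-alike. Next is a close look from above the charger.

```bash
cat >> h.py <<'E'
def q3(yaw,th):
    return (Rn.from_rotvec(th*np.array([np.cos(yaw),np.sin(yaw),0]))*Rn.from_quat(quat(yaw))).as_quat()
def tz(q): return Rn.from_quat(q).apply([0,0,1])
def tcp_for(g,q,d): return np.asarray(g)+d*tz(q)  # TCP pose so that point g lies d behind TCP
E
python3 - <<'E'
from h import *
t0=current_clock()
move_ptp([.59,-.005,.34],quat(np.radians(-5.3)))
print('t',current_clock()-t0)
c=snap('wrist','w1.png'); print((-c['R'].T@c['t']).round(3),c['R'][2].round(2))
P,uv=cloud(c)
m=(P[:,2]>.048)&(P[:,2]<.07)&(np.hypot(P[:,0]-.607,P[:,1]+.007)<.11)
g=c['image'].mean(2)[uv[:,1],uv[:,0]]
s=P[m]; print('depth rect',rect(s),np.median(s[:,2]))
br=np.zeros((480,640),bool); br[uv[m,1],uv[m,0]]=1
br&=(c['image'].min(2)>150)
v,u=np.nonzero(br); W=at_z(c,np.c_[u,v],.058); print('color rect',rect(W))
m2=(P[:,2]>.003)&(P[:,2]<.016)&(g<90)&(np.hypot(P[:,0]-.607,P[:,1]+.007)<.125)
print('plinth',rect(P[m2]))
E
```

```text
t 2.5917000000000003
[0.597 0.071 0.501] [-0.03 -0.28 -0.96]
depth rect (array([ 0.60794452, -0.00449963]), 159.19464111328125, 66.15887451171875, 85.07865142822266) 0.05744632454809971
color rect (array([ 0.60821539, -0.00418899]), 158.35400390625, 65.388916015625, 84.93211364746094)
plinth (array([ 0.60740607, -0.00525587]), 188.72291564941406, 108.9719009399414, 84.92833709716797)
```

View pics/w1.png

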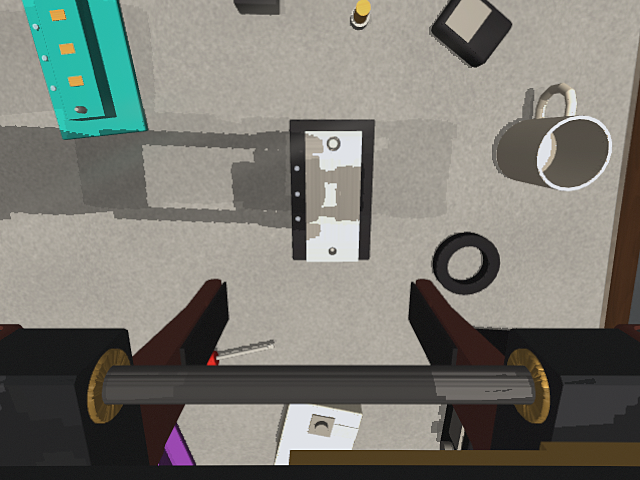

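The wrist view shows the plate at (333,195), its big hole at (333,143) (+y end) and its small hole at (333,251). Next I check the IK for the whole flip.

```bash
cat > plan.py <<'E'
from h import *
D=.015; PSI=np.radians(-5.05); C=np.array([.6080,-.0045,.048]); UP=np.array([0,0,.2])
S=np.array([.46,0.03,.0805])
T=np.radians(45)
qa=q3(PSI,-T); qs1=q3(PSI,T); qs2=q3(PSI,-T); qf=q3(PSI+np.pi,T)
steps=[('above',C+UP,qa),('grasp',C,qa),('above',C+UP,qa),('Sup',S+UP,qa),('Spitch',S+UP,qs1),('S',S,qs1),('S2up',S+UP*.75,qs2),('S2',S,qs2),('flip',S+UP,qf),('Cup',C+UP/2,qf),('Cplace',C,qf)]
if __name__=='__main__':
    for n,g,q in steps:
        for lab,qq in (('',q),("alt",(Rn.from_quat(q)*Rn.from_euler('z',np.pi)).as_quat())):
            j=inverse_kinematics(tcp_for(g,q,D),qq)
            print(n,lab,None if j is None else np.round(j,2))
E
python3 plan.py
```

```text
above  [ 0.28  0.56  1.43 -0.72  1.52  0.55]
above alt [ 0.28  0.56  1.43 -0.72  1.52 -2.6 ]
grasp  [ 0.28  0.81  1.53 -0.77  1.26  0.79]
grasp alt [ 0.28  0.81  1.53 -0.77  1.26 -2.35]
above  [ 0.28  0.56  1.43 -0.72  1.52  0.55]
above alt [ 0.28  0.56  1.43 -0.72  1.52 -2.6 ]
Sup  [ 0.42  0.37  1.67 -0.67  1.55  0.67]
Sup alt [ 0.42  0.37  1.67 -0.67  1.55 -2.47]
Spitch  [-0.62  0.28  1.81  0.66  1.53 -0.73]
Spitch alt [-0.62  0.28  1.81  0.66  1.53  2.41]
S  [-0.62  0.61  1.97  0.73  1.15 -1.04]
S alt [-0.62  0.61  1.97  0.73  1.15  2.1 ]
S2up  [ 0.42  0.43  1.72 -0.67  1.47  0.74]
S2up alt [ 0.42  0.43  1.72 -0.67  1.47 -2.4 ]
S2  [ 0.42  0.66  1.81 -0.72  1.22  0.95]
S2 alt [ 0.42  0.66  1.81 -0.72  1.22 -2.19]
flip  [ 0.42  0.37  1.67 -0.67  1.55 -2.47]
flip alt [ 0.42  0.37  1.67 -0.67  1.55  0.67]
Cup  [ 0.28  0.67  1.5  -0.74  1.38 -2.47]
Cup alt [ 0.28  0.67  1.5  -0.74  1.38  0.67]
Cplace  [ 0.28  0.81  1.53 -0.77  1.26 -2.35]
Cplace alt [ 0.28  0.81  1.53 -0.77  1.26  0.79]
```

```bash
cat > s1.py <<'E'
from plan import *
move_gripper(.088)
move_ptp(tcp_for(C+UP*.6,qa,D),qa); servo_line(tcp_for(C,qa,D),rate=.12)
print('f',current_force().round(1) if hasattr(current_force(),'round') else current_force())
move_gripper(.05); print('gap',current_finger_gap(),np.round(current_force(),1))
servo_line(tcp_for(C+[0,0,.03],qa,D),rate=.05); print('lift',current_finger_gap(),np.round(current_force(),1))
servo_line(tcp_for(C+UP,qa,D),rate=.15)
snap('side','s1.png')
move_ptp(tcp_for(S+UP,qa,D),qa); move_ptp(tcp_for(S+UP,qs1,D),qs1)
print('gap',current_finger_gap(),np.round(current_force(),1),current_clock())
c=snap('side'); c2=snap('top')
im=np.hstack([c['image'][130:430,150:550],c2['image'][150:450,200:600]]); cv2.imwrite('pics/s1b.png',im)
E
python3 s1.py
```

```text
f [-0.3 -0.4 -0.4]
gap 0.066006663833985 [-1.5  1.   3. ]
lift 0.06573762893229124 [ 0.3 -0.8 -3. ]
gap 0.06601478567692279 [-0.4 -0.5 -2.8] 10.3333
```

View pics/s1b.png

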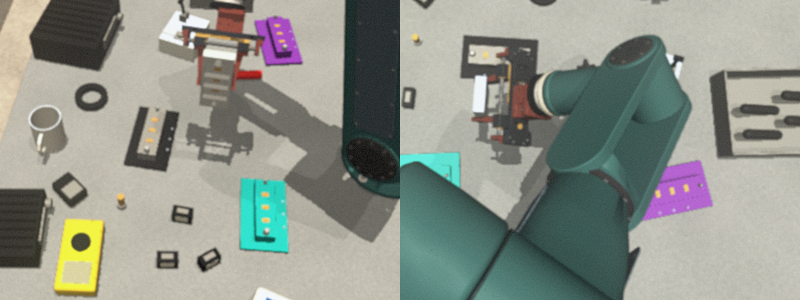

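The plate (217,80 in the left crop) hangs vertical, its pockets facing +y as planned. The charger's bare block is visible. Now I stand it on its end.

```bash
cat > s2.py <<'E'
from plan import *
servo_line(tcp_for(S+[0,0,.02],qs1,D),rate=.15)
hit=servo_line(tcp_for(S-[0,0,.008],qs1,D),rate=.02,contact_N=6)
print(hit,current_position(),tcp_for(S,qs1,D),np.round(current_force(),1))
move_gripper(.088)
q=current_orientation(); p=np.array(current_position())
servo_line(p-.11*tz(q),rate=.15)
move_ptp(np.array([.46,.03,.36]),q3(PSI,0))
c=snap('side'); w=snap('wrist'); t=snap('top')
im=np.hstack([c['image'][130:430,150:550],w['image'][::2,::2].repeat(1,0)[:240]if 0 else cv2.resize(w['image'],(400,300))]); cv2.imwrite('pics/s2.png',im)
for n,cc in(('top',t),('wrist',w)):
    P,uv=cloud(cc); m=(P[:,2]>.14)&(P[:,2]<.18)&(np.hypot(P[:,0]-.46,P[:,1]-.03)<.07)
    print(n,m.sum(),np.median(P[m,2]) if m.any() else '',rect(P[m]) if m.any() else '')
print(current_clock())
E
python3 s2.py
```

```text
True [0.46100228 0.04082522 0.06860922] [0.46093365 0.04056543 0.0698934 ] [0.3 1.1 3.4]
top 0  
wrist 1469 0.1594171021378584 (array([0.46023941, 0.03022184]), 65.6048583984375, 20.103164672851562, -5.0388946533203125)
15.3
```

View pics/s2.png

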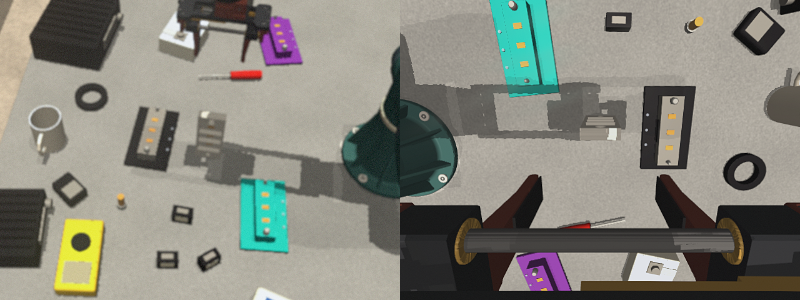

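The plate stands at (0.460, 0.030) with yaw −5.04°, exactly as commanded. Now I take the second grasp from the pocket side and measure the bare charger.

```bash
cat > s3.py <<'E'
from plan import *
# charger measure
w=snap('wrist'); P,uv=cloud(w)
near=np.hypot(P[:,0]-.6075,P[:,1]+.005)<.13
print('block',rect(P[near&(P[:,2]>.032)&(P[:,2]<.042)]))
g=w['image'].mean(2)[uv[:,1],uv[:,0]]
print('plinth',rect(P[near&(P[:,2]>.004)&(P[:,2]<.016)&(g<90)]))
S=np.array([.460,.030,.080])
move_ptp(tcp_for(S,qs2,D)-.16*tz(qs2),qs2)
servo_line(tcp_for(S,qs2,D),rate=.12)
move_gripper(.05); print('gap',current_finger_gap(),np.round(current_force(),1))
servo_line(tcp_for(S+[0,0,.2],qs2,D),rate=.12)
j=list(current_joint_pos()); print(np.round(j,2)); j[5]-=np.pi; goto_joints(j)
print(Rn.from_quat(current_orientation()).as_rotvec(),Rn.from_quat(qf).as_rotvec())
print('gap',current_finger_gap(),np.round(current_force(),1),current_clock())
c=snap('side'); c2=snap('top')
im=np.hstack([c['image'][130:430,150:550],c2['image'][150:450,200:600]]); cv2.imwrite('pics/s3.png',im)
E
python3 s3.py
```

```text
block (array([5.58099182e-01, 7.54165649e-05]), 148.34326171875, 145.65762329101562, 84.99352264404297)
plinth (array([ 0.57239948, -0.0018743 ]), 188.83535766601562, 179.99827575683594, 84.8949203491211)
gap 0.06566543534178082 [0.3 1.5 2.4]
[ 0.42  0.37  1.67 -0.67  1.55  0.67]
[-0.12621599 -2.86766041  1.18858239] [-0.12651396 -2.86891986  1.18834552]
gap 0.06541755069069537 [-0.3  0.5 -2.3] 22.65
```

View pics/s3.png

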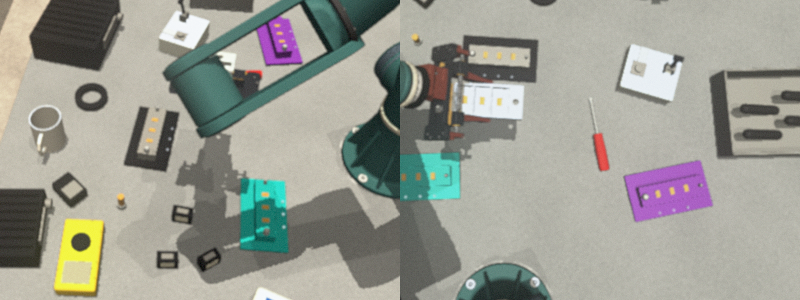

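The top view shows the pockets up with the small hole at (517,101), the −y end, so the orientation is right. I lower it onto the pins with force feedback.

```bash
cat > s4.py <<'E'
from plan import *
C=np.array([.6077,-.0049,.048])
def pc(): return np.array(current_position())-D*tz(current_orientation())
move_ptp(tcp_for(C+[0,0,.1],qf,D),qf)
servo_line(tcp_for(C+[0,0,.014],qf,D),rate=.12)
ok=False
u=np.array([np.cos(PSI),np.sin(PSI),0]); v=np.array([-u[1],u[0],0])
for dx,dy in [(0,0),(.0015,0),(-.0015,0),(0,.0015),(0,-.0015),(.0015,.0015),(-.0015,.0015),(.0015,-.0015),(-.0015,-.0015),(.003,0),(-.003,0),(0,.003),(0,-.003)]:
    o=dx*u+dy*v
    servo_line(tcp_for(C+o+[0,0,.012],qf,D),qf,rate=.05)
    hit=servo_line(tcp_for(C+o-[0,0,.002],qf,D),qf,rate=.03,contact_N=7)
    z=pc()[2]; print((dx,dy),hit,pc().round(4),np.round(current_force(),1))
    if z<.0505: ok=True;break
print(ok,current_clock())
E
python3 s4.py
```

```text
(0, 0) True [ 0.6077 -0.0049  0.0476] [-0.1  0.4  3.9]
True 25.1167
```

```bash
cat > s5.py <<'E'
from plan import *
move_gripper(.088)
q=current_orientation(); p=np.array(current_position())
servo_line(p-.13*tz(q),rate=.15)
move_ptp([.56,.07,.34],q3(PSI,0))
c=snap('wrist','w2.png'); P,uv=cloud(c)
near=np.hypot(P[:,0]-.6075,P[:,1]+.005)<.12
m=near&(P[:,2]>.053)&(P[:,2]<.065); r=rect(P[m]); print('plate',r,np.median(P[m,2]))
A=np.c_[P[m,:2]-r[0],np.ones(m.sum())]; k=np.linalg.lstsq(A,P[m,2],rcond=None)[0]; print('tilt',k)
from scipy import ndimage
X=np.zeros((480,640,3)); X[uv[:,1],uv[:,0]]=P
l,n=ndimage.label((X[...,2]>.02)&(X[...,2]<.06))
for i in range(1,n+1):
    s=X[l==i]; 
    if len(s)<200: continue
    t=s[s[:,2]>np.percentile(s[:,2],90)-.008]; rr=rect(t)
    if 40<rr[1]<56 and 22<rr[2]<32: print('pack',rr)
print(current_clock())
E
python3 s5.py
```

```text
plate (array([ 0.60834375, -0.0051646 ]), 159.6219024658203, 66.27706909179688, 85.01396942138672) 0.05748621545147973
tilt [-0.00024467 -0.00073168  0.05733275]
pack (array([0.51141318, 0.21936342]), 48.76109313964844, 26.075063705444336, -5.748985290527344)
28.8917
```

View pics/w2.png

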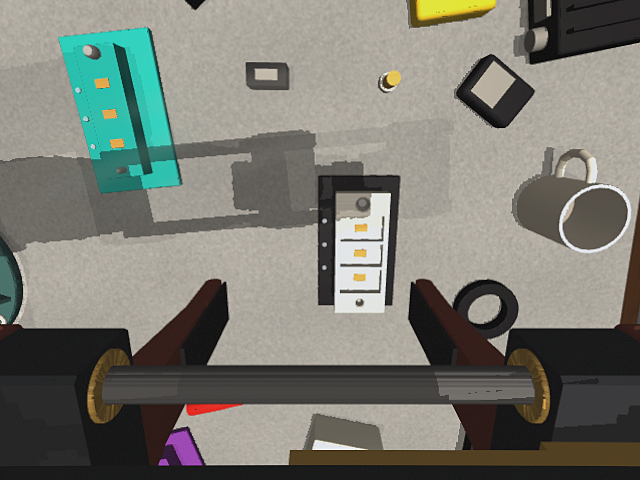

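The plate is seated, level within 0.001 rad, top at 57.5 mm, big hole at the +y end (363,203). The near pack (267,75) has moved to (0.511, 0.219), so it was knocked; I'll relocate each pack before grasping it. Now the first pack.

```bash
cat > packs.py <<'E'
from plan import *
from scipy import ndimage
PC=np.array([.6082,-.0051]); VY=np.array([-np.sin(PSI),np.cos(PSI)]); H=.016
def find(cam='wrist'):
    c=snap(cam); P,uv=cloud(c); X=np.zeros((480,640,3)); X[uv[:,1],uv[:,0]]=P
    l,n=ndimage.label((X[...,2]>.02)&(X[...,2]<.06)); out=[]
    for i in range(1,n+1):
        s=X[l==i]
        if len(s)<150: continue
        rr=rect(s[s[:,2]>np.percentile(s[:,2],90)-.008])
        if 40<rr[1]<56 and 21<rr[2]<33: out.append(rr)
    return out
def pick(xy,yaw0=0):
    move_gripper(.07)
    move_ptp([*xy,.30],quat(np.radians(yaw0)))
    f=find(); f.sort(key=lambda r:np.hypot(*(r[0]-xy)))
    for r in f: print('seen',r[0].round(4),np.round(r[1:],1))
    p,_,_,a=f[0]; q=quat(np.radians(a))
    move_ptp([*p,.09],q); servo_line([*p,H],rate=.1)
    move_gripper(.03); g=current_finger_gap(); print('gap',round(g,4))
    servo_line([*p,.17],rate=.15); print('lift',round(current_finger_gap(),4),np.round(current_force(),1))
    return abs(g-.048)<.004
def place(y):
    q=quat(PSI); g=PC+y*VY
    move_ptp([*g,.14],q); servo_line([*g,.085],rate=.1)
    u=np.array([np.cos(PSI),np.sin(PSI)])
    for dx,dy in [(0,0),(0,.0015),(0,-.0015),(.002,0),(-.002,0),(0,.003),(0,-.003)]:
        o=g+dx*u+dy*VY
        servo_line([*o,.078],q,rate=.05)
        hit=servo_line([*o,.060],q,rate=.03,contact_N=4); z=current_position()[2]
        print((dx,dy),hit,round(z,4),np.round(current_force(),1))
        if z<.0645: break
    else: return False
    move_gripper(.08); servo_line([*o,.15],rate=.15); return True
E
python3 - <<'E'
from packs import *
if pick([.511,.219],-5): print(place(-.034))
print(current_clock())
E
```

```text
seen [0.512  0.2201] [47.4 26.7 -5.8]
seen [0.5356 0.3351] [48.  26.   4.9]
seen [0.444  0.3261] [47.9 26.2 35.7]
gap 0.0475
lift 0.0479 [-0.3  0.3 -0.6]
(0, 0) True 0.0622 [0.2 0.6 4.8]
True
37.5417
```

```bash
python3 - <<'E'
from packs import *
if pick([.5356,.3351],5): print(place(0))
if pick([.444,.3261],36): print(place(.034))
# inspect plate + breaker
move_ptp([.58,.0,.34],q3(PSI,0))
c=snap('wrist'); P,uv=cloud(c)
near=np.hypot(P[:,0]-PC[0],P[:,1]-PC[1])<.1
X=np.zeros((480,640,3)); X[uv[:,1],uv[:,0]]=P
l,n=ndimage.label((X[...,2]>.072)&(X[...,2]<.1)&(np.hypot(X[...,0]-PC[0],X[...,1]-PC[1])<.1))
for i in range(1,n+1):
    s=X[l==i]
    if len(s)>80:
        r=rect(s); d=r[0]-PC; print('pack top',np.median(s[:,2]).round(4),r,'plate xy',(d@[np.cos(PSI),np.sin(PSI)]).round(4),(d@VY).round(4), 'std',s[:,2].std().round(4))
m=near&(P[:,2]>.053)&(P[:,2]<.0625); r=rect(P[m]); print('plate',r,np.median(P[m,2]))
cv2.imwrite('pics/w3.png',c['image'][100:400,150:550])
print(current_clock())
E
```

```text
seen [0.5352 0.336 ] [47.4 25.9  5.3]
seen [0.4438 0.3268] [48.8 26.2 35.6]
gap 0.0477
lift 0.0476 [-0.3 -0.4 -2.2]
(0, 0) True 0.0622 [-0.3 -0.   4.1]
True
seen [0.4435 0.3271] [47.6 26.6 35.3]
gap 0.0477
lift 0.0479 [-1.2  0.  -1.8]
(0, 0) True 0.0622 [-0.5  0.4  4.2]
True
pack top 0.0816 (array([0.61169904, 0.02825561]), 47.676753997802734, 25.878374099731445, -4.871223449707031) plate xy 0.0005 0.0335 std 0.0012
pack top 0.0815 (array([ 0.608716  , -0.00530519]), 47.323463439941406, 26.26528549194336, -4.834068298339844) plate xy 0.0005 -0.0002 std 0.0017
pack top 0.0815 (array([ 0.60592462, -0.03853802]), 47.296852111816406, 25.554931640625, -4.926055908203125) plate xy 0.0007 -0.0335 std 0.0019
plate (array([ 0.60844501, -0.00585093]), 159.36328125, 65.79827880859375, 84.88041687011719) 0.057494183393320325
57.5667
```

View pics/w3.png

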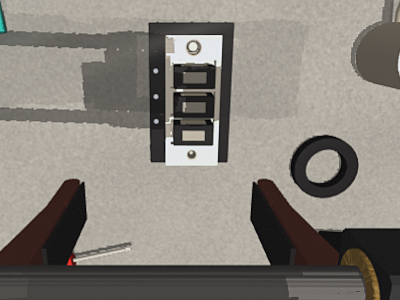

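All three packs stand in their pockets, tops at 81.5 mm and within 1 mm of the pocket centres. Now a close look at the breaker.

```bash
cat > s6.py <<'E'
from plan import *
move_gripper(0.0)
B=np.radians(-18.8)
move_ptp([.55,-.33,.36],quat(B))
c=snap('wrist','w4.png'); P,uv=cloud(c)
near=np.hypot(P[:,0]-.552,P[:,1]+.372)<.1
m=near&(P[:,2]>.048)&(P[:,2]<.06); r=rect(P[m]); print('box',r,np.median(P[m,2]))
print([(np.round(d['xy']),round(d['conf'],2)) for d in spot_in('wrist','test_button')],[(np.round(d['xy']),round(d['conf'],2)) for d in spot_in('wrist','lever')])
b=np.radians(r[3]-90); u=np.array([np.cos(b),np.sin(b)]); v=np.array([-u[1],u[0]])
L=np.c_[(P[:,:2]-r[0])@u,(P[:,:2]-r[0])@v,P[:,2]]
m=near&(L[:,1]>0)&(L[:,2]>.0615)&(L[:,2]<.075); print('button box-xy',np.median(L[m],0),np.ptp(L[m],axis=0),m.sum())
m=near&(L[:,1]<0)&(L[:,2]>.0635); s=L[m]
for lo in(.065,.08,.1,.115):
    k=s[(s[:,2]>lo)&(s[:,2]<lo+.015)]; 
    if len(k): print(lo,k.min(0).round(3),k.max(0).round(3),len(k))
print(current_clock())
E
python3 s6.py
```

```text
box (array([ 0.5546449 , -0.37147375]), 130.1306610107422, 110.16380310058594, 71.7387924194336) 0.0546133435840428
[(array([179., 172.]), 0.74), (array([331., 201.]), 0.72)] [(array([354., 270.]), 0.69)]
button box-xy [-0.00091691  0.03309567  0.06454843] [0.01904287 0.01904012 0.00504327] 190
0.065 [ 0.005 -0.048  0.065] [ 0.028 -0.024  0.08 ] 151
0.08 [ 0.006 -0.047  0.08 ] [ 0.028 -0.024  0.094] 125
0.1 [ 0.019 -0.038  0.1  ] [ 0.025 -0.031  0.115] 34
0.115 [ 0.022 -0.048  0.116] [ 0.036 -0.024  0.13 ] 98
60.2167
```

View pics/w4.png

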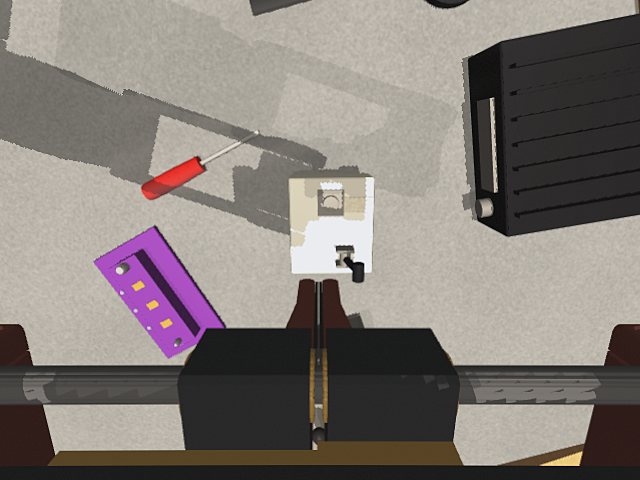

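Breaker: box centre (0.5546, −0.3715), yaw −18.3°, button at (331,201). The lever grip is at (358,272), leaning to the box's +x as described; its pivot is at box-centre x≈+17 mm, y≈−36 mm. Pressing now.

```bash
cat > br.py <<'E'
from plan import *
B=np.radians(71.74-90); BC=np.array([.5546,-.3715]); bu=np.array([np.cos(B),np.sin(B)]); bv=np.array([-bu[1],bu[0]])
def bw(x,y,z): return np.r_[BC+x*bu+y*bv,z]
def levpts():
    c=snap('wrist'); P,uv=cloud(c); L=np.c_[(P[:,:2]-BC)@bu,(P[:,:2]-BC)@bv,P[:,2]]
    s=L[(abs(L[:,0])<.08)&(abs(L[:,1]+.036)<.016)&(L[:,2]>.064)&(L[:,2]<.15)]
    lo=s[s[:,0]<-.012]; hi=s[s[:,2]>.115]
    print('dropped side',len(lo),np.median(lo,0).round(4) if len(lo) else '', lo.min(0).round(3) if len(lo) else '',lo.max(0).round(3) if len(lo) else '','| up',len(hi),np.median(hi,0).round(4) if len(hi) else '')
E
python3 - <<'E'
from br import *
q=quat(B)
move_ptp(bw(-.001,.033,.12),q); servo_line(bw(-.001,.033,.07),rate=.1)
print(servo_line(bw(-.001,.033,.0588),rate=.02,contact_N=12),current_position()[2],np.round(current_force(),1))
sleep(.6)
print(np.round(current_force(),1))
servo_line(bw(-.001,.033,.15),rate=.12)
move_ptp([.55,-.33,.36],q); levpts(); print(current_clock())
E
```

```text
False 0.05937826865553711 [0.  0.5 5.6]
[0.2 0.2 4.8]
dropped side 295 [-0.0323 -0.0344  0.0839] [-0.042 -0.047  0.077] [-0.012 -0.025  0.088] | up 0 
64.9333
```

The lever has dropped; its bar is at box x≈−35 mm, z≈81 mm. Now I lift it.

```bash
cat > s8.py <<'E'
from br import *
q=quat(B+np.pi/2)
j=inverse_kinematics(bw(-.035,-.036,.1),q); print(np.round(j,2) if j is not None else None)
tip=lambda f:np.array([.0173+.052*np.sin(.227-f),.075+.052*np.cos(.227-f)])
d=.009
def at(f,yo=-.036):
    x,z=tip(f); return bw(x,yo,z-d)
move_gripper(.06)
move_ptp(at(1.7)+[0,0,.08],q); servo_line(at(1.7),rate=.08)
print(np.round(current_force(),1))
move_gripper(.012); print('gap',current_finger_gap(),np.round(current_force(),1))
for f in np.linspace(1.6,.04,14):
    servo_line(at(f),rate=.08)
    fo=np.round(current_force(),1)
    if np.abs(fo).max()>15: print('force',f,fo)
print('end',fo,current_finger_gap())
move_gripper(.06); sleep(.3)
servo_line(np.array(current_position())+[0,0,.08],rate=.12)
move_ptp([.55,-.33,.36],quat(B)); levpts(); print(current_clock())
c=snap('side'); w=snap('wrist')
cv2.imwrite('pics/end.png',np.hstack([c['image'][90:390,180:480],w['image'][130:430,200:500]]))
E
python3 s8.py
```

```text
[-0.77  0.54  1.53 -0.    1.07 -2.02]
[ 0.5 -1.   0.7]
gap 0.022118901694910986 [1.2 1.5 1.2]
end [-1.2  6.1  1.4] 0.021562901835875763
dropped side 0    | up 251 [ 0.0279 -0.0346  0.1308]
76.175
```

View pics/end.png

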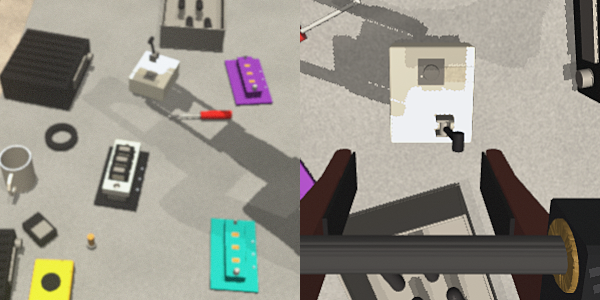

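The lever is up (side view 153,45) and the three packs stand in the plate (122,165). I make one last numeric check, then hand in.

```bash
python3 - <<'E'
from br import *
from packs import ndimage,PC,VY
w=snap('wrist'); P,_=cloud(w); L=np.c_[(P[:,:2]-BC)@bu,(P[:,:2]-BC)@bv,P[:,2]]
m=np.hypot(L[:,0]+.001,L[:,1]-.033)<.007; print('button z',np.median(L[m,2]))
move_ptp([.58,0,.34],q3(PSI,0)); c=snap('wrist'); P,uv=cloud(c); X=np.zeros((480,640,3)); X[uv[:,1],uv[:,0]]=P
near=np.hypot(X[...,0]-PC[0],X[...,1]-PC[1])<.1
l,n=ndimage.label((X[...,2]>.072)&(X[...,2]<.1)&near)
for i in range(1,n+1):
    s=X[l==i]
    if len(s)>80: r=rect(s); print(np.median(s[:,2]).round(4),((r[0]-PC)@VY).round(4),round(r[3],1))
s=X[near&(X[...,2]>.053)&(X[...,2]<.0625)]; print(rect(s),np.median(s[:,2]))
print(current_clock()); close_job()
E
```

```text
button z 0.06444675824680338
0.0815 0.034 -5.2
0.0815 -0.0 -4.9
0.0815 -0.034 -4.9
(array([ 0.60822241, -0.00566565]), 158.5364990234375, 66.01338195800781, 85.00399780273438) 0.05746072660976409
77.6333
the job is handed in; nothing more can be done
```

The job is done and handed in at about 78 s of robot time, with no check failing.

- **Plate:** I turned it pockets up with one intermediate standing placement and a second grasp from the pocket side, and it went onto the pins at the first try. The last look showed its top at 57.5 mm. Right after seating it was level within 0.001 rad, with the big hole on the thick pin.
- **Packs:** Three were on the bench, and one had been knocked about 3 cm aside, so I located each one again before grasping it. The last check had all three tops at 81.5 mm, within 1 mm of their pocket centres.
- **Breaker:** I pressed the button to about 5.6 mm. The lever drop was confirmed by depth readings. I gripped the lever and lifted it back along its arc, then let go, and it was still up after I had pulled back. The button is out, its top measuring 64.4 mm against a nominal 65 mm.
- **Other things:** the tape roll, screwdriver, adapter and look-alikes were not touched.

The plate centre differed by about 1 mm between camera views, which is within the 2 mm calibration accuracy.

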